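# Press a label holder home in a specimen rack's label rail

### The job

Take the clear label holder with the green grip out of its wooden stand and push it down behind the blue lip on the front edge of the white specimen rack, between the lip and the rack, until it has pressed the red spring bar in there well down, with a push of about 15 N. Be gentle: the plastic is brittle, so never press it against the rack with more than 30 N, and leave the tins, beaker, bottle and calculator where they are. The spring pushes the holder out again, so finish while the gripper still holds it pressed home.

Things in the scene. Friction and masses are not known exactly. Their poses are not given: they have to be found in the camera images.
- holder: Label holder, loose, 60 g: an upright clear plastic plate 5 thick (its x) x 76 wide (its y) x 52 mm tall with a card in it, and on top of it a ribbed green grip block 10 thick (x) x 40 wide (y) x 24 mm tall; 74 mm tall in all. Origin: centre of its bottom edge; z up. Both sides alike. It stands in the slot of the stand, its bottom 8 mm above the bench.
- stand: Wooden stand, fixed, 50 (x) x 96 (y) x 28 mm tall, with a slot 7 mm wide and 20 mm deep, open upward, running along its y over its centre. Origin: centre of its underside. The holder starts in the slot, yawed as the stand is, up to 4 mm off along the slot.
- rack: White specimen rack, fixed, about 120 (x) x 150 (y) mm, deck 34 mm above the bench, rims to 43 mm at sides and rear, two tins on it. Origin on the bench under it; z up; its front looks along its -x. A blue label rail with an upward-open slot runs along the front (see point slot). Rack and stand may change sides of the bench.
- slot (a point): Centre of the rail's slot, 31 mm above the bench (rack frame x -54.5, y 0, z 31 mm); axes as the rack. The slot runs along y, is 9 mm wide in x and free from y -45 to +45 mm. Lip (front) and rack (behind) are straight below this point and flare outward above it, to a mouth about 17 mm wide at 40 mm above the bench. The red spring bar lies in it.
- ejector (a joint): Red spring bar, 84 mm long, in the slot: how far it is pressed down, m. 0 = up, its top 22 mm above the bench; 0.014 = fully down at its hard stop, its top 8 mm above the bench. Spring 1000 N/m: about 3 N as it begins to move, 11 N at 0.008, 15 N at 0.012, 17 N at the stop. The holder is home from 0.008 on. It springs back when let go.
- tin_a: Dull metal tin with lid, 59 mm diameter, 38 mm tall, loose on the rack's deck, axis about 64 mm behind the slot, on the rack's +y half. Origin: centre of its underside. Leave alone.
- tin_b: Another such tin, on the rack's -y half. Leave alone.
- beaker: Beaker with a green band, 58 mm diameter, 78 mm tall, loose, standing 0.10 to 0.12 m behind the stand (its +x). Origin: centre of its underside. Leave alone.
- small_bottle: Small white bottle with red cap, 38 mm diameter, 70 mm tall, loose, standing about 0.1 m behind the rack's origin (its +x). Origin: centre of its underside. Leave alone.
- calculator: Black calculator, 116 x 68 x 12 mm, loose, lying on the bench between stand and rack. Origin: centre of its underside. Leave alone.
Mind the look-alikes: they are no part of the job. There is more than one size of the holder; the one meant has the size given above.

How it is judged (in metres and radians):
On the way, in this order (a step that is already met when the one before it is completed fails the run):
1. the holder is lifted clear of the stand (height (world z) of holder above 0.045 m and contact force between holder and stand below 0.05 N and contact force between holder and the fingers above 0.5 N), for 0.2 s.
2. the holder stands in the slot behind the lip, pressing the spring bar home (value of joint ejector above 0.008 m and z of holder in the frame of rack below 0.0155 m and x of holder in the frame of rack between -0.0595 and -0.0495 m and y of holder in the frame of rack between -0.012 and 0.012 m and angle between the y axis of holder and the y axis of rack, either way round below 0.12 rad and angle between holder's own z axis and vertical below 0.12 rad), for 0.3 s.
At the end, for the whole second after the job is handed in: Held by the fingers, at rest, the holder is behind the lip: upright and square within 0.12 rad, centred within 12 mm, bottom below 15.5 mm, spring bar down 8 mm or more, 6 to 30 N between holder and rack. Tins, beaker, bottle within 20 mm, calculator within 30 mm of their starts (all of step 2 and contact force between holder and the fingers above 1 N and contact force between holder and rack between 6 and 30 N and linear speed of holder below 0.02 m/s and distance of each of tin_a, tin_b, beaker, small_bottle from where it was at the start of the episode below 0.02 m and distance of calculator from where it was at the start of the episode below 0.03 m); the arm keeps its last pose, push and grip.
It fails at once if the holder is pressed against the rack with more than 30 N (contact force between holder and rack above 30 N).
It fails at once if a tin, the beaker, the bottle or the calculator is disturbed (moved over 20 mm; calculator 30 mm) (distance of any of tin_a, tin_b, beaker, small_bottle from where it was at the start of the episode above 0.02 m or distance of calculator from where it was at the start of the episode above 0.03 m).
It also fails if it takes over 54 s, if anything falls off the work surface, if the arm or the gripper's body presses on something with over 40 N, if the wrist force passes 120 N, or if a joint passes its speed limit or range.

### The arm

A 7-joint arm with a two-finger parallel gripper is mounted at the origin on a cart in front of the work surface, level with it; the furniture and walls round the work are solid. World frame = base frame: x ahead of the robot, y to its left, z up, the work surface at z = 0. Lengths are in m, angles in degrees, forces in N, time in s.
With the tool pointing down it reaches from about 0.4 to 0.85 m from the base axis. Payload 10.4 kg.
Tool frame: the origin (TCP) lies at the very end of the fingers, on their centre line; the grasp point (between the pads) lies 19 mm behind it; z points along the fingers, y is the line along which they close (so a half turn about z gives the same grasp; the last joint's range is limited). The gripper opens to 87 mm and grips with 3 to 60 N. Pads are 19 mm wide; open, the fingers measure 117 mm over their backs; the gripper's body (75 mm by 190 mm) begins 51 mm behind the grasp point.
Start: joints at [68.721, 19.034, -3.707, 83.658, 1.238, 77.344, -5.071], TCP at [0.214, -0.587, 0.223] pointing down, gripper open.
Joint ranges: [-148.97, 148.97], [-28.65, 121.19], [-84.17, 76.75], [9.2, 138.47], [-72.65, 252.65], [3.7, 117.97], [-149.18, 149.18]. Speed limits (degrees/s): [127.2, 127.2, 159.86, 159.86, 180, 180, 180].

### API

Orientations are given as a 3x3 rotation matrix whose columns are the frame's x, y, z axes.
In Python, from workcell import arm gives the robot as it stands.
- The arm moves only by the tool send_rows, never from a script. Its argument "series" is a list of rows, each a list of 3 entries, a list of its own where there are three numbers: the shift along the world's x, y, z as a fraction of full scale, then the turn about the world's z as a fraction of full scale, then the opening, from 0 (shut) to 1 (fully open). A call has 1 to 10 rows; each row shifts and turns the commanded pose from where the row before left it; what a row does not reach is not made up. Full scale, the value 1, is 0.025 m for a shift and 0.12 rad for a turn. A row lasts 1/12 s, in which the tool goes at most 41.7 mm and 7.16 degrees, less where a joint would pass 70% of its speed; a pose out of reach is approached as far as the arm can. A call with a number of a shift or a turn outside -1 to 1 is refused whole. A call with a gripper value outside its range is refused whole. The fingers move at their own pace and stop on an object; "newtons" is the grip in N (left out, the last holds). Time passes only in rows, so rows that do not move let the fingers close. It gives the time, the measured TCP pose, the force, the opening and the grip force at its end, in the units of the state.
- arm.state(): the state, without advancing time (a new reading comes with each control period).
- arm.grab_frame(name): name is "side" or "top"; returns the picture (480x640x3 uint8, red, green, blue); there is no depth.
- arm.get_calibration(name): a dict with "fx", "fy", "cx", "cy" (pixels), "T" (4x4, takes a point from camera to world coordinates). Camera axes: x right, y down, z forward; pixel columns grow to the right and rows downward; lengths in m; the calibration is good to about 2 mm. A picture is of the moment at which its call begins. get_calibration takes no time and is no camera call.
- arm.sign_off(): hands the job in; it is judged then, once.
The state is a dict: "time": time; "joints": joint angles; "qvel": joint speeds; "tau": joint torques, N m; "ee_pos": TCP position; "ee_rot": TCP orientation; "force": force on the tool from outside, world axes, zero at the start; "wrist_torque": the same for the moment, N m; "finger_gap": opening from 0.0 (shut) to 1.0 (fully open); "grip_force": force on a finger pad.
Only numpy, scipy, OpenCV 4.12 (cv2) and the standard library are available. Lean on these libraries where they do the work, as an engineer would, in place of code of your own. Each camera call takes 0.05 s, during which the arm holds its last target. There are 200 camera calls.

## Working session

There is one attempt and no reset: what is moved stays moved. The work goes in short steps, Python scripts to look and compute and a tool call to move; the robot and the scene stay as the last step left them, time stands still between calls to the robot, and variables do not carry over. Pictures are saved under pics/ and viewed, at most 10 in all, crops included, and the job is handed in when it is done.

Besides the shell and the picture viewer there is one more tool, called after "Request:" as name(argument=value, ...) on one line, values as JSON. send_rows: Moves the arm, as the interface text tells. Shift numbers are shares of 0.025 m and turn numbers shares of 0.12 rad, none past 1 either way. Its arguments: {"type":"object","properties":{"series":{"type":"array"},"newtons":{"type":"number"}},"required":["series"]}

```bash
mkdir -p pics; cat > h.py <<'E'
from workcell import arm
import numpy as np, cv2
def snap(cam,name):
    im=arm.grab_frame(cam); cv2.imwrite(f'pics/{name}.png',im[:,:,::-1]); return im
def ray(cam,u,v,z):
    c=arm.get_calibration(cam);T=np.array(c['T'])
    d=T[:3,:3]@[(u-c['cx'])/c['fx'],(v-c['cy'])/c['fy'],1];o=T[:3,3]
    return o+d*(z-o[2])/d[2]
def proj(cam,p):
    c=arm.get_calibration(cam);T=np.array(c['T'])
    q=T[:3,:3].T@(np.array(p)-T[:3,3]); return np.array([c['fx']*q[0]/q[2]+c['cx'],c['fy']*q[1]/q[2]+c['cy']])
E
python3 - <<'E'
from h import *
for c in('top','side'):
    snap(c,c+'0'); k=arm.get_calibration(c); print(c,k['fx'],np.round(k['T'],3).tolist())
s=arm.state(); print(s['time'],s['ee_pos'],np.round(s['ee_rot'],3).tolist(),s['force'],s['finger_gap'])
E
```

```text
top 478.8028935944854 [[-0.018, -0.996, 0.087, 0.463], [-1.0, 0.019, 0.011, -0.005], [-0.013, -0.086, -0.996, 1.067], [0.0, 0.0, 0.0, 1.0]]
side 470.2551517278823 [[0.956, -0.213, 0.202, 0.348], [-0.293, -0.65, 0.702, -0.731], [-0.018, -0.73, -0.683, 0.775], [0.0, 0.0, 0.0, 1.0]]
0.1 [ 0.21346692 -0.58704156  0.22181651] [[0.94, 0.342, -0.001], [0.342, -0.94, 0.001], [-0.0, -0.001, -1.0]] [ 0.02116165 -0.19915146  0.12011636] 0.9987045706701838
```

View pics/top0.png

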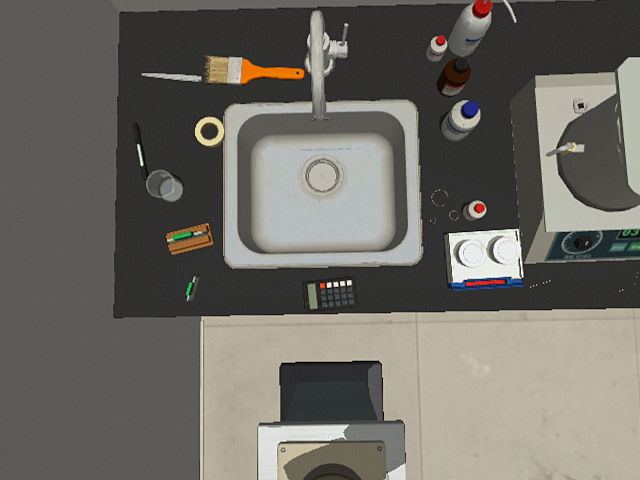

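View pics/side0.png

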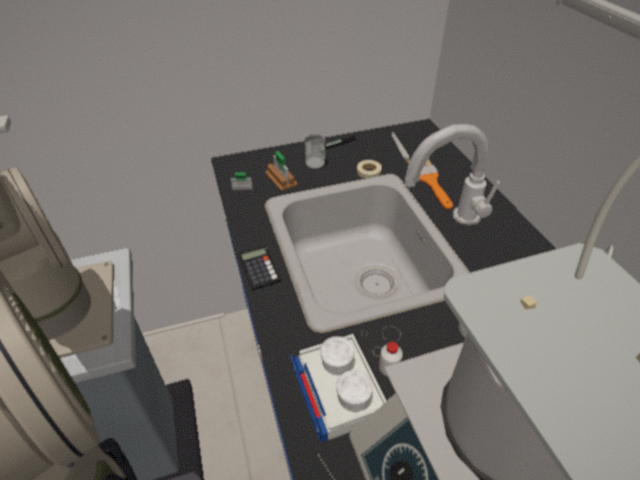

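The top view shows the stand with the holder at about (189,238), the small look-alike at (191,287), and the rack at (484,260) with its blue and red rail at (486,283). I'll zoom in on both and segment the colours.

```bash
cat > m.py <<'E'
from h import *
def fit(cam,im,box,lo,hi,z):
    x0,y0,x1,y1=box; hsv=cv2.cvtColor(im[y0:y1,x0:x1],cv2.COLOR_RGB2HSV)
    m=cv2.inRange(hsv,lo,hi); n,l,st,_=cv2.connectedComponentsWithStats(m)
    k=1+np.argmax(st[1:,4]); v,u=np.nonzero(l==k)
    P=np.array([ray(cam,a+x0,b+y0,z)[:2] for a,b in zip(u,v)]).astype(np.float32)
    r=cv2.minAreaRect(P); d=np.linalg.svd(P-P.mean(0))[2][0] if len(P)<3000 else 0
    print(cam,len(P),'mean',P.mean(0).round(4),'rect',np.round(r[0],4),np.round(r[1],4),'ang',np.degrees(np.arctan2(d[1],d[0])).round(1))
E
python3 - <<'E'
from m import *
t=cv2.imread('pics/top0.png')[:,:,::-1].copy(); s=cv2.imread('pics/side0.png')[:,:,::-1].copy()
G=((45,90,40),(85,255,255));R=((0,150,80),(8,255,255));B=((100,120,50),(125,255,255));W=((5,80,60),(20,220,220))
print('green');fit('top',t,(160,215,220,260),*G,.082);fit('side',s,(262,145,300,190),*G,.075)
print('stand');fit('top',t,(155,215,225,260),*W,.028)
print('red');fit('top',t,(440,270,530,295),*R,.022);fit('side',s,(285,345,330,440),*R,.022)
print('blue');fit('top',t,(440,270,530,300),*B,.038);fit('side',s,(280,340,335,445),*B,.038)
a=cv2.resize(t[215:265,155:225],None,fx=8,fy=8,interpolation=2)[:400,:400]
def c(x,y): return cv2.resize(x[y:y+55,:],None,fx=7,fy=7,interpolation=2)
A=c(t[:,155:212],0+213);Bq=c(t[:,440:530][:, :],240)
C=cv2.resize(s[140:195,225:305],None,fx=5,fy=5,interpolation=2);D=cv2.resize(s[340:445,280:360],None,fx=3,fy=3)
o=np.zeros((600,800,3),np.uint8)
o[:300,:400]=cv2.resize(t[215:260,155:215],(400,300),interpolation=2)
o[:300,400:]=cv2.resize(t[235:297,442:526],(400,300),interpolation=2)
o[300:575,:400]=C; o[300:600,420:660]=D[:300]
cv2.imwrite('pics/z.png',o[:,:,::-1])
E
```

```text
green
top 101 mean [0.5577 0.3014] rect [0.5577 0.3009] [0.0112 0.0431] ang -77.9
side 90 mean [0.5599 0.2967] rect [0.5611 0.2971] [0.0679 0.0196] ang -92.0
stand
top 764 mean [0.5529 0.2994] rect [0.555  0.3023] [0.0503 0.0985] ang 105.7
red
top 102 mean [ 0.4482 -0.3374] rect [ 0.4481 -0.3373] [0.0063 0.0806] ang -87.4
side 102 mean [ 0.4495 -0.3428] rect [ 0.4494 -0.3414] [0.0043 0.0773] ang -87.5
blue
top 521 mean [ 0.445  -0.3364] rect [ 0.4466 -0.3345] [0.0223 0.1573] ang 92.7
side 529 mean [ 0.4413 -0.3578] rect [ 0.4424 -0.3486] [0.0161 0.1637] ang -87.4
```

View pics/z.png

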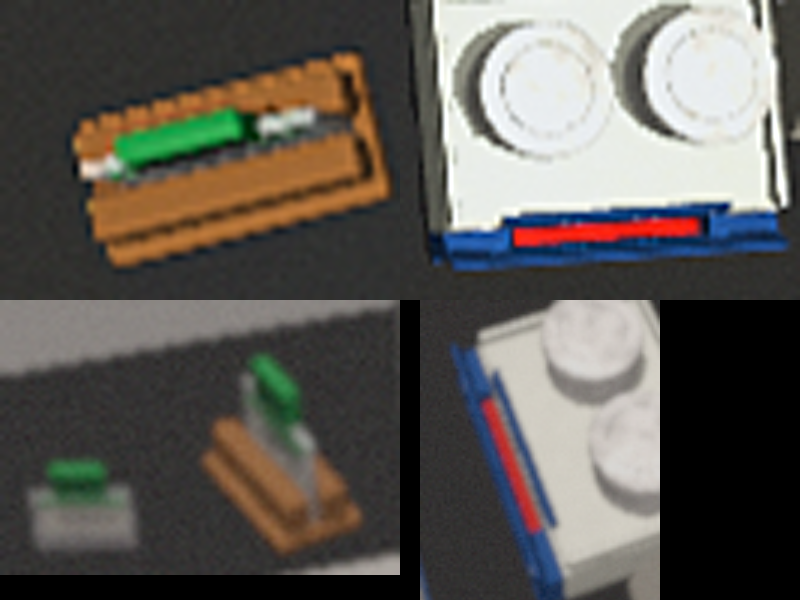

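The stand sits at about (0.557, 0.300) with yaw ~13°, and the slot at (0.449, -0.339) with yaw ~2.6°. Fitted sizes match those given: grip 11x43 mm, stand 50x98 mm. Next I'll move over the holder.

Request:
send_rows(series=[[[0.6,1,0],1,1],[[0.6,1,0],1,1],[[0.6,1,0],1,1],[[0.6,1,0],1,1],[[0.6,1,0],1,1],[[0.6,1,0],1,1],[[0.6,1,0],1,1],[[0.6,1,0],1,1],[[0.6,1,0],1,1],[[0.6,1,0],1,1]])

```text
time: 0.93
ee_pos: [0.364, -0.3359, 0.2223]
ee_rot: [[0.016, 1.0, -0.0], [1.0, -0.016, 0.0], [0.0, -0.0, -1.0]]
force: [0.9, -0.1, -0.2]
finger_gap: 1.0
grip_force: 0.0
```

Request:
send_rows(series=[[[0.5,1,0],1,0.7],[[0.5,1,0],1,0.7],[[0.5,1,0],0,0.7],[[0.5,1,0],0,0.7],[[0.5,1,0],0,0.7],[[0.5,1,0],0,0.7],[[0.5,1,0],0,0.7],[[0.5,1,0],0,0.7],[[0.5,1,0],0,0.7],[[0.5,1,0],0,0.7]])

```text
time: 1.77
ee_pos: [0.4888, -0.0861, 0.2224]
ee_rot: [[-0.216, 0.976, -0.0], [0.976, 0.216, -0.0], [-0.0, -0.0, -1.0]]
force: [0.5, -0.7, -0.6]
finger_gap: 0.697
grip_force: 0.0
```

Request:
send_rows(series=[[[0.2,1,0],0,0.7],[[0.2,1,0],0,0.7],[[0.2,1,0],0,0.7],[[0.2,1,0],0,0.7],[[0.2,1,0],0,0.7],[[0.2,1,0],0,0.7],[[0.2,0.5,0],0,0.7],[[0,0,0],0,0.7],[[0,0,0],0,0.7],[[0,0,0],0,0.7]])

```text
time: 2.6
ee_pos: [0.5234, 0.0741, 0.2222]
ee_rot: [[-0.215, 0.977, -0.001], [0.977, 0.215, -0.0], [-0.0, -0.001, -1.0]]
force: [1.0, 0.7, 0.2]
finger_gap: 0.695
grip_force: 0.0
```

Request:
send_rows(series=[[[0.15,1,0],0,0.7],[[0.15,1,0],0,0.7],[[0.15,1,0],0,0.7],[[0.15,1,0],0,0.7],[[0.15,1,0],0,0.7],[[0.15,1,0],0,0.7],[[0.15,1,0],0,0.7],[[0.15,1,0],0,0.7],[[0.15,1,0],0,0.7],[[0,0,-1],0,0.7]])

```text
time: 3.43
ee_pos: [0.5581, 0.3054, 0.2013]
ee_rot: [[-0.219, 0.976, 0.005], [0.976, 0.219, 0.005], [0.004, 0.006, -1.0]]
force: [0.1, 1.4, 0.1]
finger_gap: 0.699
grip_force: 0.0
```

Request:
send_rows(series=[[[0,0,-1],0,0.7],[[0,0,-1],0,0.7],[[0,0,-0.8],0,0.7],[[0,0,0],0,0.7],[[0,0,0],0,0.7]])

```text
time: 3.85
ee_pos: [0.5574, 0.2985, 0.1271]
ee_rot: [[-0.215, 0.977, -0.001], [0.977, 0.215, -0.001], [-0.001, -0.002, -1.0]]
force: [-0.1, 0.3, 0.0]
finger_gap: 0.707
grip_force: 0.0
```

```bash
python3 - <<'E'
from m import *
s=snap('side','s1');t=snap('top','t1');st=arm.state();p=st['ee_pos'];print(p)
y=np.array(st['ee_rot'])[:,1]
o=np.zeros((480,800,3),np.uint8)
o[:,:400]=cv2.resize(s[110:206,245:325],(400,480),interpolation=2)
o[:,400:]=cv2.resize(t[190:286,150:230],(400,480),interpolation=2)
cv2.imwrite('pics/z1.png',o[:,:,::-1])
print('tcp proj',proj('side',p),proj('top',p))
E
```

```text
[0.55827077 0.29991372 0.12920927]
tcp proj [277.6477424  139.42383938] [175.41100088 232.74974859]
```

View pics/z1.png

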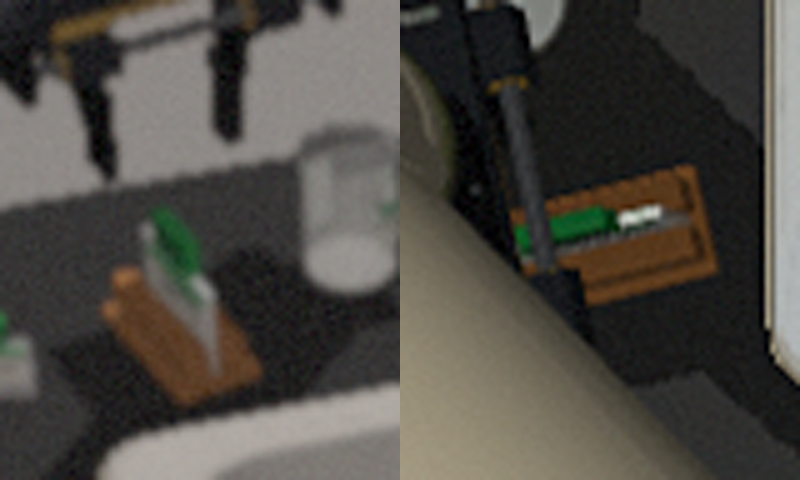

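The tips sit squarely over the grip: the tip midpoint is at about (278,142) in side view and the grip at (281,158). Going down to grasp.

Request:
send_rows(series=[[[0,0,-1],0,0.7],[[0,0,-1],0,0.7],[[0,0,-0.6],0,0.7],[[0,0,-0.4],0,0.7],[[0,0,0],0,0.7],[[0,0,0],0,0.3],[[0,0,0],0,0.1],[[0,0,0],0,0],[[0,0,0],0,0],[[0,0,0],0,0]], newtons=40)

```text
time: 4.78
ee_pos: [0.5577, 0.3003, 0.0533]
ee_rot: [[-0.216, 0.976, 0.001], [0.976, 0.216, 0.0], [0.0, 0.001, -1.0]]
force: [-0.0, 0.3, 0.8]
finger_gap: 0.409
grip_force: 0.0
```

Request:
send_rows(series=[[[0,0,0],0,0],[[0,0,0],0,0],[[0,0,0],0,0]])

```text
time: 5.03
ee_pos: [0.5574, 0.3001, 0.0526]
ee_rot: [[-0.216, 0.976, 0.0], [0.976, 0.216, 0.0], [0.0, 0.0, -1.0]]
force: [-0.7, 0.5, 0.1]
finger_gap: 0.173
grip_force: 0.0
```

Request:
send_rows(series=[[[0,0,0],0,0],[[0,0,0],0,0],[[0,0,0],0,0],[[0,0,0],0,0],[[0,0,0],0,0],[[0,0,0],0,0]])

```text
time: 5.53
ee_pos: [0.5578, 0.3002, 0.0527]
ee_rot: [[-0.216, 0.976, 0.001], [0.976, 0.216, 0.0], [0.0, 0.001, -1.0]]
force: [3.8, 0.7, -3.2]
finger_gap: 0.113
grip_force: 40.0
```

Request:
send_rows(series=[[[0,0,0.4],0,0],[[0,0,0.4],0,0],[[0,0,0.4],0,0],[[0,0,0.6],0,0],[[0,0,0.8],0,0],[[0,0,0.8],0,0],[[0,0,0.8],0,0],[[0,0,0.8],0,0],[[0,0,0],0,0],[[0,0,0],0,0]])

```text
time: 6.37
ee_pos: [0.5573, 0.3006, 0.1791]
ee_rot: [[-0.217, 0.976, 0.001], [0.976, 0.217, 0.001], [0.0, 0.002, -1.0]]
force: [-0.4, 0.5, -1.2]
finger_gap: 0.109
grip_force: 40.0
```

```bash
python3 - <<'E'
from m import *
s=snap('side','s2');st=arm.state();p=st['ee_pos'];print(p,st['force'],st['grip_force'])
u,v=proj('side',p).astype(int);print(u,v)
cv2.imwrite('pics/z2.png',cv2.resize(s[v-40:v+60,u-50:u+50],(500,500),interpolation=2)[:,:,::-1])
E
```

```text
[0.55696185 0.3001295  0.1778251 ] [ 0.95356617 -0.43666899 -1.614427  ] 39.99842401346541
275 122
```

View pics/z2.png

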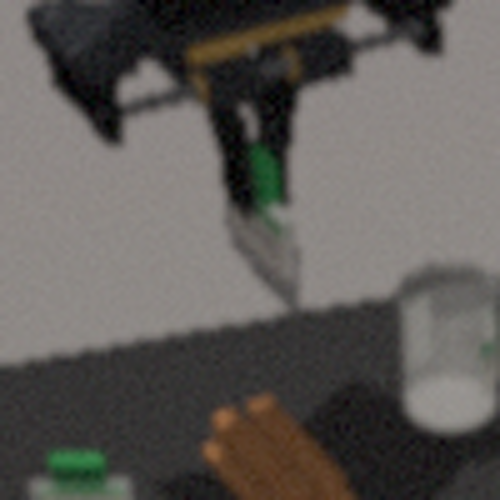

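The holder is out of the stand and upright in the grip. Carrying it to the rack.

Request:
send_rows(series=[[[-0.17,-1,0],-0.24,0],[[-0.17,-1,0],-0.24,0],[[-0.17,-1,0],-0.24,0],[[-0.17,-1,0],-0.24,0],[[-0.17,-1,0],-0.24,0],[[-0.17,-1,0],-0.24,0],[[-0.17,-1,0],0,0],[[-0.17,-1,0],0,0],[[-0.17,-1,0],0,0],[[-0.17,-1,0],0,0]])

```text
time: 7.25
ee_pos: [0.5136, 0.0488, 0.1765]
ee_rot: [[-0.045, 0.999, -0.002], [0.999, 0.045, 0.0], [0.0, -0.002, -1.0]]
force: [1.0, 0.9, -0.4]
finger_gap: 0.105
grip_force: 40.0
```

Request:
send_rows(series=[[[-0.17,-1,0],0,0],[[-0.17,-1,0],0,0],[[-0.17,-1,0],0,0],[[-0.17,-1,0],0,0],[[-0.17,-1,0],0,0],[[-0.17,-1,0],0,0],[[-0.17,-1,0],0,0],[[-0.17,-1,0],0,0],[[-0.17,-1,0],0,0],[[-0.17,-1,0],0,0]])

```text
time: 8.08
ee_pos: [0.4711, -0.2008, 0.1765]
ee_rot: [[-0.045, 0.999, -0.002], [0.999, 0.045, 0.001], [0.001, -0.002, -1.0]]
force: [0.1, 0.5, -0.2]
finger_gap: 0.112
grip_force: 40.0
```

Request:
send_rows(series=[[[-0.17,-1,0],0,0],[[-0.17,-1,0],0,0],[[-0.17,-1,0],0,0],[[-0.17,-1,0],0,0],[[-0.17,-1,0],0,0],[[-0.1,-0.6,0],0,0],[[0,0,-1],0,0],[[0,0,-1],0,0],[[0,0,-0.8],0,0],[[0,0,0],0,0]])

```text
time: 8.92
ee_pos: [0.4461, -0.3377, 0.1028]
ee_rot: [[-0.046, 0.999, -0.006], [0.999, 0.046, 0.005], [0.006, -0.006, -1.0]]
force: [-1.0, 0.3, -0.8]
finger_gap: 0.109
grip_force: 40.0
```

```bash
python3 - <<'E'
from m import *
s=snap('side','s3');t=snap('top','t3');st=arm.state();p=st['ee_pos'];print(st['time'],p,np.round(st['ee_rot'],3).tolist(),st['force'])
o=np.zeros((525,800,3),np.uint8)
o[:,:400]=cv2.resize(s[330:450,275:367],(400,525),interpolation=2)
o[:300,400:]=cv2.resize(t[235:297,442:526],(400,300),interpolation=2)
cv2.imwrite('pics/z3.png',o[:,:,::-1])
E
```

```text
9.0167 [ 0.44835513 -0.3390737   0.10723896] [[-0.046, 0.999, -0.001], [0.999, 0.046, 0.002], [0.002, -0.001, -1.0]] [ 0.78870048 -0.35524812 -0.3217796 ]
```

View pics/z3.png

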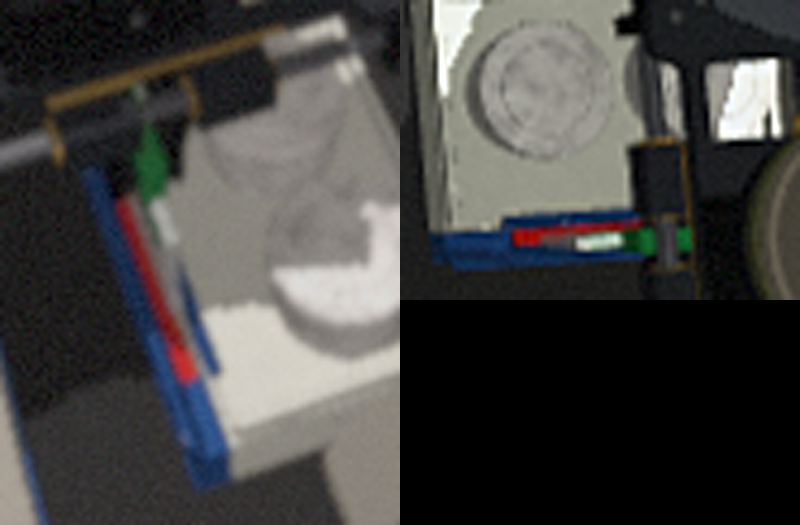

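```bash
python3 - <<'E'
from m import *
t=cv2.imread('pics/t3.png')[:,:,::-1].copy()
p=np.array(arm.state()['ee_pos']);print(p)
G=((45,90,40),(85,255,255))
fit('top',t,(480,275,512,297),*G,.136)
print('grip+y end',ray('top',492.4,284.8,.134),'plate+y end top',ray('top',472.5,285.5,.110), 'card mark',ray('top',484.5,285,.112))
yr=np.array([-.046,.999,0]);xr=np.array([.999,.046,0])
for n,z,h in(('top',.112,38),('bot',.062,38)):
  for sg in(1,-1):
    q=np.array([p[0],p[1],z])+yr*sg*h/1e3
    a=proj('top',q);b=proj('side',q);print(n,sg,'top crop',((a-[442,235])*[4.76,4.84]+[400,0]).round(),'side crop',((b-[275,330])*[4.35,4.375]).round())
c=np.array([.4485,-.340,.022])
for cy in(-.335,-.340,-.345):
  for sg in(1,-1):
    q=np.array([.4485,cy,.022])+yr*sg*.042
    a=proj('top',q);b=proj('side',q);print('bar',cy,sg,'top crop',((a-[442,235])*[4.76,4.84]+[400,0]).round(),'side crop',((b-[275,330])*[4.35,4.375]).round())
E
```

```text
[ 0.44835513 -0.3390737   0.10723896]
top 36 mean [ 0.4458 -0.3157] rect [ 0.4456 -0.3144] [0.0135 0.0096] ang 85.5
grip+y end [ 0.44498254 -0.3166626   0.134     ] plate+y end top [ 0.44384846 -0.28538202  0.11      ] card mark [ 0.44444756 -0.30845182  0.112     ]
top 1 top crop [584. 237.] side crop [110.  68.]
top -1 top crop [768. 225.] side crop [179. 242.]
bot 1 top crop [549. 236.] side crop [115. 141.]
bot -1 top crop [723. 224.] side crop [181. 312.]
bar -0.335 1 top crop [505. 235.] side crop [113. 177.]
bar -0.335 -1 top crop [690. 223.] side crop [183. 362.]
bar -0.34 1 top crop [516. 235.] side crop [116. 188.]
bar -0.34 -1 top crop [701. 223.] side crop [187. 374.]
bar -0.345 1 top crop [527. 235.] side crop [119. 198.]
bar -0.345 -1 top crop [712. 223.] side crop [191. 387.]
```

The bar centre is at about (0.4485, -0.340). The held plate sits about 1 mm short in x and 2–3 mm to the +y side of it. I'll correct that and lower into the mouth.

Request:
send_rows(series=[[[0.04,-0.1,0],0,0],[[0,0,-0.4],0,0],[[0,0,-0.3],0,0],[[0,0,-0.3],0,0],[[0,0,-0.1],0,0],[[0,0,0],0,0],[[0,0,0],0,0]])

```text
time: 9.6
ee_pos: [0.4496, -0.3423, 0.0799]
ee_rot: [[-0.045, 0.999, -0.0], [0.999, 0.045, 0.0], [0.0, -0.0, -1.0]]
force: [0.0, -0.4, 0.6]
finger_gap: 0.108
grip_force: 40.0
```

Request:
send_rows(series=[[[0,0,-0.1],0,0],[[0,0,-0.1],0,0],[[0,0,-0.1],0,0],[[0,0,0],0,0],[[0,0,0],0,0]])

```text
time: 10.02
ee_pos: [0.4496, -0.3423, 0.0724]
ee_rot: [[-0.045, 0.999, -0.0], [0.999, 0.045, 0.0], [0.0, -0.0, -1.0]]
force: [-0.0, 0.5, -0.2]
finger_gap: 0.11
grip_force: 40.0
```

Request:
send_rows(series=[[[0,0,-0.1],0,0],[[0,0,-0.1],0,0],[[0,0,-0.1],0,0],[[0,0,0],0,0],[[0,0,0],0,0]])

```text
time: 10.43
ee_pos: [0.4498, -0.3425, 0.0653]
ee_rot: [[-0.045, 0.999, 0.0], [0.999, 0.045, -0.0], [-0.0, 0.0, -1.0]]
force: [-1.0, 0.6, 3.6]
finger_gap: 0.109
grip_force: 40.0
```

The plate is on the spring bar (3.6 N, as expected). Pressing home now.

Request:
send_rows(series=[[[0,0,-0.1],0,0],[[0,0,-0.1],0,0],[[0,0,0],0,0],[[0,0,0],0,0]])

```text
time: 10.77
ee_pos: [0.4499, -0.3425, 0.0606]
ee_rot: [[-0.045, 0.999, 0.001], [0.999, 0.045, -0.0], [-0.0, 0.001, -1.0]]
force: [-0.7, 1.9, 7.6]
finger_gap: 0.112
grip_force: 40.0
```

Request:
send_rows(series=[[[0,0,-0.08],0,0],[[0,0,-0.08],0,0],[[0,0,0],0,0],[[0,0,0],0,0],[[0,0,0],0,0]])

```text
time: 11.18
ee_pos: [0.4502, -0.3426, 0.0571]
ee_rot: [[-0.045, 0.999, 0.001], [0.999, 0.045, -0.001], [-0.001, 0.001, -1.0]]
force: [-2.2, 1.3, 11.1]
finger_gap: 0.114
grip_force: 40.0
```

Request:
send_rows(series=[[[0,0,-0.08],0,0],[[0,0,-0.08],0,0],[[0,0,0],0,0],[[0,0,0],0,0],[[0,0,0],0,0],[[0,0,0],0,0],[[0,0,0],0,0]])

```text
time: 11.77
ee_pos: [0.4503, -0.3426, 0.0535]
ee_rot: [[-0.045, 0.999, 0.001], [0.999, 0.045, -0.001], [-0.001, 0.001, -1.0]]
force: [-3.4, 3.3, 14.4]
finger_gap: 0.117
grip_force: 40.0
```

```bash
python3 - <<'E'
from m import *
s=snap('side','s4');t=snap('top','t4');st=arm.state();print(st['time'],st['ee_pos'],st['force'],st['wrist_torque'])
o=np.zeros((525,800,3),np.uint8)
o[:,:400]=cv2.resize(s[330:450,275:367],(400,525),interpolation=2)
o[:300,400:]=cv2.resize(t[235:297,442:526],(400,300),interpolation=2)
cv2.imwrite('pics/z4.png',o[:,:,::-1])
E
```

```text
11.8667 [ 0.45032012 -0.34261838  0.05347936] [-3.64848347  3.04935645 14.77156855] [ 0.63414174  0.76873021 -0.03749305]
```

View pics/z4.png

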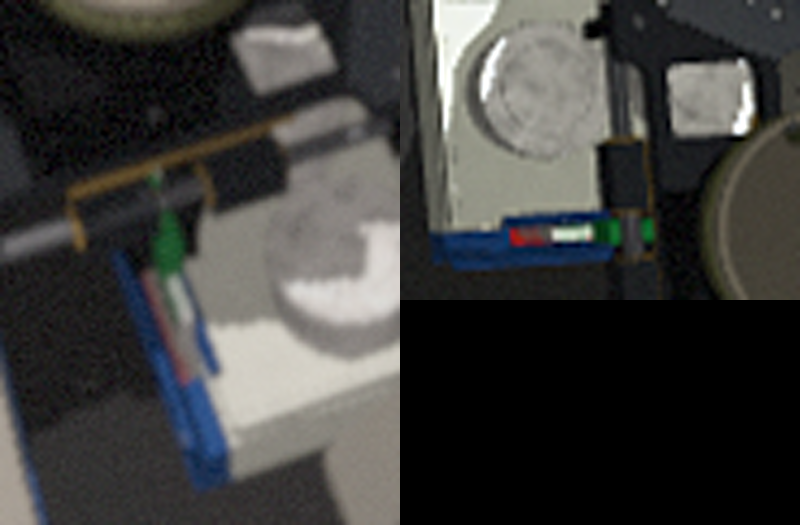

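Pressed home: the plate is behind the lip, at 14.8 N and about 12 mm of travel, with the tins unmoved. I'll ease the small side load, let it settle and hand in.

Request:
send_rows(series=[[[-0.04,0.04,0],0,0],[[0,0,0],0,0],[[0,0,0],0,0],[[0,0,0],0,0],[[0,0,0],0,0],[[0,0,0],0,0],[[0,0,0],0,0]])

```text
time: 12.45
ee_pos: [0.45, -0.3425, 0.0539]
ee_rot: [[-0.045, 0.999, 0.003], [0.999, 0.045, -0.002], [-0.003, 0.003, -1.0]]
force: [-0.9, -0.3, 14.6]
finger_gap: 0.108
grip_force: 40.0
```

```bash
python3 -c "
from h import *
print(arm.sign_off())"
```

```text
the job is handed in; nothing more can be done
None
```

The holder is behind the blue lip, held with about 14.6 N on the spring bar (around 12 mm down by the tool's travel), and the job was handed in at about 12.5 s; sign-off returned no verdict.

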